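Clamp a filled 96-well plate on the plate shaker

TASK

The filled, open 96-well plate has been set down loosely on the plate shaker: clamp it for shaking, by pushing only. Push the sliding blue clamp bar up so that the plate stands square and snug between it and the fixed back bar, with the plate slid along to the left (as the robot sees it) until its short side is snug against the left rail. Push smoothly, without gripping the bar and without lifting, tipping or ramming the plate, so that nothing spills, and leave everything else on the bench where it stands.

Things in the scene. Friction and masses are not known exactly. Their poses are not given: they have to be found in the camera images.
- shaker: Fixed plate shaker: white housing under a flat grey platform 300 (x) x 290 (y) whose top is 100 above the bench. Origin: on the bench, under the platform's centre. x points from its front (control panel, towards the robot) to its back, y to the left seen from the robot, z up; it may stand turned up to 15 degrees
- left_rail (a point): Middle of the inner face of the left side rail, at platform height (shaker x 0, y +130, z +100). Steel rails, 10 thick and 12 high, run along x at the left and right edges of the platform; the right one's inner face is at y = -130. Knobs on the rails rise 36 above the platform
- back_bar (a point): Middle of the front face of the fixed clamp bar (black knobs) across the back of the platform, at platform height (shaker x +125, y 0, z +100). The bar is 12 thick, its top 16 above the platform
- plate: Filled open 96-well microplate, yellow-green wells, 85.5 (x) x 127.8 (y, long side) x 14.4 high, about 90 g, lying a little askew on the platform between the two bars. Origin: centre of its underside. Home: left short side on the left rail, long side along the back bar, so its centre is at shaker x +82, y +66, z +100
- clamp_bar (a joint): Travel (m) of the sliding clamp bar (blue, blue knobs) on the robot's side of the plate, parallel to the back bar. 0 = fully to the front (its back face, which meets the plate, at shaker x -115); grows towards the back; 0.1545 with the plate clamped squarely; stop at 0.185. Slides stiffly, about 2 N, and stays where it is left
- bar_mid (a point): Middle of the sliding clamp bar: centre of its section, 9 above the platform. The bar is 12 thick along x (6 each way from here), 258 long along y, from 2 to 16 above the platform. It is pushed on its blue front face, towards the robot; a 3 thick black rubber strip on its back face meets the plate
- tip_box: Bystander, to be left alone: closed orange pipette-tip box, 124 x 86 x 60 high, origin centre of underside
- beaker: Bystander, to be left alone: glass beaker 94 across, 118 high, with yellow used tips in it, origin centre of underside
- plate_lid: Bystander, to be left alone: clear plastic lid of the plate, 87 x 129 x 9 high, lying on the bench, origin centre of underside
- pipette: Bystander, to be left alone: white and blue micropipette lying on the bench, 240 long along its x, 26 thick, origin on the bench near its middle
- amber_bottle: Bystander, to be left alone: closed brown glass reagent bottle 84 across, 170 high, origin centre of underside
- wash_bottle: Bystander, to be left alone: white wash bottle with blue cap, 72 across, 200 high with its bent spout, origin centre of underside
Things that resemble listed ones, but are neither listed nor needed, are in the scene too. There is more than one size of the plate; the one meant has the size given above.

How it is judged (in metres and radians):
At the end, for the whole second after the job is handed in: The plate lies flat on the platform, its left side within 3 mm of the left rail, its back side within 3 mm of the back bar, square to it within 0.03 rad; the sliding bar is within 3 mm of its clamped travel (joint above 0.1515); plate and bar are at rest (y of plate in the frame of shaker above 0.0631 m and x of plate in the frame of shaker above 0.0792 m and z of plate in the frame of shaker between 0.097 and 0.103 m and angle between the x axis of plate and the x axis of shaker, either way round below 0.03 rad and value of joint clamp_bar above 0.1515 m and angle between plate's own z axis and vertical below 0.03 rad and linear speed of plate below 0.01 m/s and velocity of joint clamp_bar below 0.005 m/s); the robot touches nothing.
It fails at once if the plate is lifted more than 6 mm off the platform or tipped by more than 0.1 rad (z of plate in the frame of shaker above 0.106 m or angle between plate's own z axis and vertical above 0.1 rad).
It fails at once if the sliding bar is pinched between the fingers (over 8 N on its front and its rubber back at once) (contact force between the fingers and clamp_bar_c0 above 8 N and contact force between the fingers and clamp_bar_c1 above 8 N).
It fails at once if the plate is shot along faster than 0.4 m/s (linear speed of plate above 0.4 m/s).
It fails at once if the fingers ram the plate with more than 80 N (contact force between the fingers and plate above 80 N).
It fails at once if anything else on the bench (tip box, beaker, lid, pipette, bottles) is moved by more than 15 mm (distance of any of tip_box, beaker, plate_lid, pipette, amber_bottle, wash_bottle from where it was at the start of the episode above 0.015 m).
It also fails if it takes over 48 s, if anything falls off the work surface, if the arm or the gripper's body presses on something with over 40 N, if the wrist force passes 120 N, or if a joint passes its speed limit or range.

ROBOT

A 6-joint arm with a two-finger parallel gripper is mounted at the origin on the work surface. World frame = base frame: x ahead of the robot, y to its left, z up, the work surface at z = 0. Lengths are in mm, angles in rad, forces in N, time in s.
With the tool pointing down it reaches from about 275 to 1000 mm from the base axis. Payload 8.4 kg.
Tool frame: the origin (TCP) lies at the very end of the fingers, on their centre line; the grasp point (between the pads) lies 19 mm behind it; z points along the fingers, y is the line along which they close (so a half turn about z gives the same grasp; the last joint's range is limited). The gripper opens to 85 mm and grips with 20 to 120 N. Pads are 22 mm wide; open, the fingers measure 114 mm over their backs; the gripper's body (76 mm by 85 mm) begins 54 mm behind the grasp point. The pads swing forward as they close: fully open they stand 13 mm farther back than shut.
Start: joints at [-1.11, 0.353, 1.633, -0, 1.155, -0.002], TCP at [279.034, -559.257, 231.281] pointing down, gripper open.
Joint ranges: [-2.63, 2.63], [-0.92, 2.1], [0.06, 2.66], [-1.3, 4.44], [0, 2.69], [-3.02, 3.02]. Speed limits (rad/s): [2.22, 2.22, 2.79, 3.14, 3.14, 3.14].

INTERFACE

Orientations are given as [roll, pitch, yaw] about the fixed x, y, z axes, in that order (R = Rz(yaw) Ry(pitch) Rx(roll)).
In Python, from rig import telemetry, imaging, r gives the robot as it stands. The module is installed in compiled form; this text tells all that it offers.
- The arm moves only by the tool step_arm, never from a script. Its argument "moves" is a list of rows, each a list of 3 entries, a list of its own where there are three numbers: the turn, a rotation vector about the tool's x, y, z scaled (see below), then the shift along the tool's x, y, z scaled (see below), then the opening, from -1 (shut) to 1 (fully open). A call has 1 to 8 rows; each row is the pose to reach, as a shift and turn from the pose commanded when the call began, along the tool's axes at that moment; what a row does not reach only later rows make up. The controller multiplies each number of a shift by 200 mm and each number of a turn by 45 degrees. A row lasts 1/10 s, in which the tool goes at most 50 mm and 8.59 degrees, less where a joint would pass 70% of its speed; a pose out of reach is approached as far as the arm can. A call with a number of a shift or a turn outside -1 to 1 is refused whole. A call with a gripper value outside its range is refused whole. The fingers move at their own pace and stop on an object; "squeeze" is the grip in N (left out, the last holds). Time passes only in rows, so rows that repeat a pose let the fingers close. It gives the time, the measured TCP pose, the force, the opening and the grip force at its end, in the units of the state.
- telemetry.sense(): the state, without advancing time (a new reading comes with each control period).
- imaging.grab_frame(name): name is "side" or "top" or "wrist"; returns the picture (420x560x3 uint8, red, green, blue); there is no depth.
- imaging.calibration(name): a dict with "fx", "fy", "cx", "cy" (pixels), "cam_to_world" (4x4, takes a point from camera to world coordinates). Camera axes: x right, y up, looking along -z (the intrinsics and any distortion apply to the point x, -y, -z); pixel columns grow to the right and rows downward; lengths in mm; the calibration is good to about 2 mm. The wrist camera is an equidistant fisheye: a pixel r from the principal point sees the ray r / f radians off the axis. A picture is of the moment at which its call begins: read the wrist's pose just before it. calibration takes no time and is no camera call; for the wrist camera it gives the pose at the moment of the call.
- r.sign_off(): hands the job in; it is judged then, once.
Trained networks look in the newest picture that a camera, given by its name, has taken for a name from the list of things; names that differ only in an ending like _2 or _b are one class to them, and where a whole thing is asked for, a point or a joint stands for the part that bears it (a point fixed in the world has none). Each returns a list of dicts, best first, with "conf" (0 to 1); they miss things now and then, are a little off and sometimes report something else, mostly with a low value. They report only what shows in the picture. A call takes as long as a camera call. They do not tell look-alikes from the thing itself.
- imaging.recognise(camera, name): "extent" ([left, top, width, height] in pixels, round what is visible of it).
- imaging.mark_of(camera, name): "xy" ([column, row] in pixels: a listed point, or the origin of a listed thing).
The state is a dict: "clock": time; "qpos": joint angles; "qvel": joint speeds; "joint_efforts": joint torques, N m; "eef_pos": TCP position; "tcp_rot": TCP orientation; "contact_force": force on the tool from outside, world axes, zero at the start; "wrist_torque": the same for the moment, N m; "opening": opening from 0.0 (shut) to 1.0 (fully open); "grasp_force": force on a finger pad.
Only numpy, scipy, OpenCV 4.12 (cv2) and the standard library are available. Lean on these libraries where they do the work, as an engineer would, in place of code of your own. Each camera call takes 0.05 s, during which the arm holds its last target. There are 200 camera calls.

## Working session

There is one attempt and no reset: what is moved stays moved. The work goes in short steps, Python scripts to look and compute and a tool call to move; the robot and the scene stay as the last step left them, time stands still between calls to the robot, and variables do not carry over. Pictures are saved under pics/ and viewed, at most 10 in all, crops included, and the job is handed in when it is done.

Besides the shell and the picture viewer there is one more tool, called by a JSON object that holds its "fn" and its "kwargs". step_arm: Moves the arm, as the interface text tells. Its arguments: {"type":"object","properties":{"moves":{"type":"array"},"squeeze":{"type":"number"}},"required":["moves"]}

```bash
mkdir -p pics
cat > h.py <<'E'
import numpy as np, cv2
from rig import telemetry, imaging, r
def ray(cal,xy):
    x=(xy[0]-cal['cx'])/cal['fx']; y=(xy[1]-cal['cy'])/cal['fy']
    T=np.array(cal['cam_to_world']); return T[:3,3],T[:3,:3]@np.array([x,-y,-1.])
def onz(cal,xy,z):
    o,d=ray(cal,xy); return o+d*(z-o[2])/d[2]
def proj(cal,P):
    T=np.array(cal['cam_to_world']); p=T[:3,:3].T@(np.asarray(P,float)-T[:3,3])
    return np.array([cal['cx']+cal['fx']*p[0]/-p[2], cal['cy']-cal['fy']*p[1]/-p[2]])
def tri(c1,a,c2,b):
    o1,d1=ray(c1,a);o2,d2=ray(c2,b)
    s=np.linalg.lstsq(np.c_[d1,-d2],o2-o1,rcond=None)[0]
    return (o1+d1*s[0]+o2+d2*s[1])/2, np.linalg.norm(o1+d1*s[0]-o2-d2*s[1])
def save(n,img,scale=1):
    cv2.imwrite('pics/'+n,cv2.cvtColor(cv2.resize(img,None,fx=scale,fy=scale),cv2.COLOR_RGB2BGR))
E
python3 - <<'E'
from h import *
for c in('top','side'):
    im=imaging.grab_frame(c); save(c+'0.png',im,1.42); np.save(c+'0.npy',im)
    cal=imaging.calibration(c); print(c,{k:np.round(v,3).tolist() for k,v in cal.items()})
    for n in('plate','left_rail','back_bar','bar_mid','shaker'):
        print(n,[(np.round(d['xy'],1).tolist(),round(d['conf'],2)) for d in imaging.mark_of(c,n)][:3])
print(telemetry.sense())
E
```

```text
top {'fx': 410.729, 'fy': 410.729, 'cx': 281.205, 'cy': 209.976, 'cam_to_world': [[-0.019, 0.995, -0.095, 398.482], [-1.0, -0.021, -0.021, -6.52], [-0.023, 0.095, 0.995, 1457.653], [0.0, 0.0, 0.0, 1.0]]}
plate [([372.9, 261.7], 0.85), ([250.3, 188.9], 0.73), ([248.8, 158.1], 0.59)]
left_rail [([216.8, 203.6], 0.84)]
back_bar [([247.2, 152.9], 0.86), ([219.1, 203.5], 0.35)]
bar_mid [([265.9, 223.6], 0.65)]
shaker [([262.1, 195.8], 0.74)]
side {'fx': 409.542, 'fy': 409.542, 'cx': 268.773, 'cy': 207.94, 'cam_to_world': [[-0.925, 0.24, -0.295, 219.279], [-0.379, -0.545, 0.748, 836.967], [0.019, 0.804, 0.595, 782.104], [0.0, 0.0, 0.0, 1.0]]}
plate [([357.8, 199.1], 0.6), ([229.1, 233.6], 0.57)]
left_rail [([229.9, 266.0], 0.76)]
back_bar [([196.8, 226.1], 0.78)]
bar_mid [([279.8, 229.2], 0.59)]
shaker [([240.8, 256.4], 0.56), ([230.4, 234.1], 0.33), ([267.4, 338.5], 0.25)]
{'clock': 0.6, 'qpos': array([-1.11040921e+00,  3.52948957e-01,  1.63339937e+00,  2.83099534e-05,
        1.15519962e+00, -2.39279487e-03]), 'qvel': array([ 0.0012528 ,  0.0013636 , -0.00052137,  0.00107285,  0.000717  ,
       -0.00186787]), 'joint_efforts': array([-4.67939499e-04, -6.04874325e+01, -3.42311990e+01, -1.24606909e-04,
        1.51139193e-03,  7.91611598e-06]), 'eef_pos': array([ 279.03798462, -559.25874162,  231.3131387 ]), 'tcp_rot': array([ 3.14154788e+00, -2.57935427e-05,  4.62768480e-01]), 'contact_force': array([-0.69392214,  1.13052837,  0.96225946]), 'wrist_torque': array([-0.01574295,  0.02747331,  0.0303778 ]), 'grasp_force': 0.0, 'opening': 0.9996937240388475}
```

View pics/top0.png

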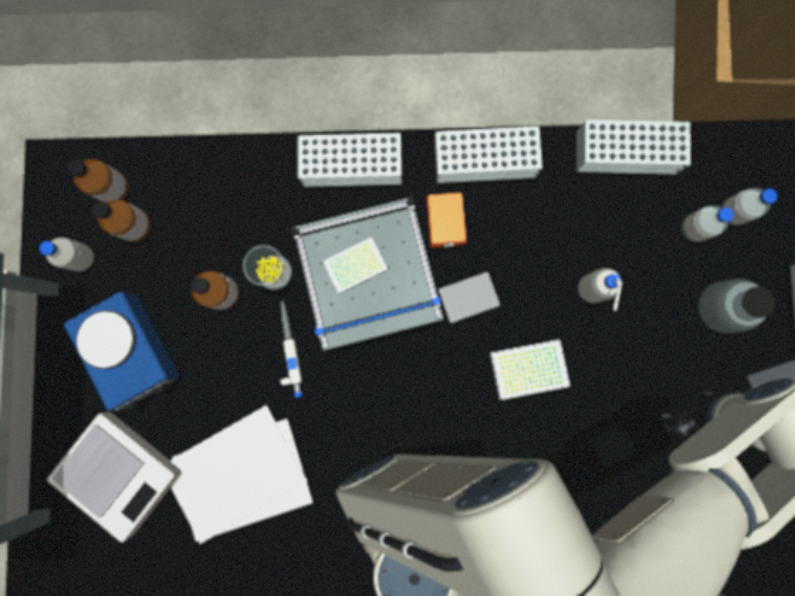

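View pics/side0.png

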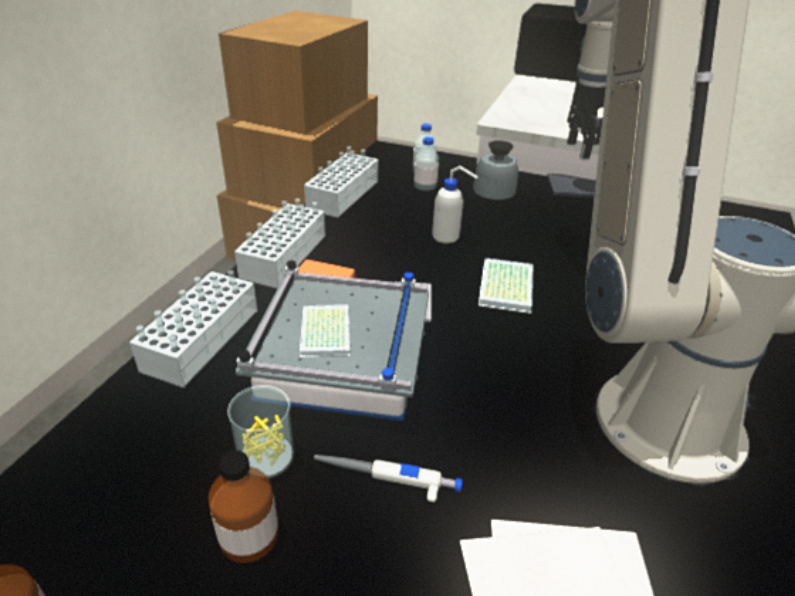

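Run:
```python
from h import *
t=imaging.calibration('top');s=imaging.calibration('side')
for n,a,b in(('rail',[216.8,203.6],[229.9,266]),('back',[247.2,152.9],[196.8,226.1]),('bar',[265.9,223.6],[279.8,229.2]),('plate',[250.3,188.9],[229.1,233.6])):
    print(n,*[np.round(v,1) for v in tri(t,a,s,b)], onz(t,a,100).round(1),onz(s,b,100).round(1))
im=np.load('top0.npy'); save('topz.png',im[130:270,190:330],4.2)
```

```text
rail [551.6 234.8 107.7] 3.2 [554.  236.8 100. ] [553.8 227.7 100. ]
back [713.4 129.   98.1] 22.7 [723.8 133.2 100. ] [699.9 129.7 100. ]
bar [485.5  73.5 117.2] 5.6 [483.8  73.7 100. ] [495.2  54.2 100. ]
plate [603.8 125.1 102.3] 6.6 [601.1 124.2 100. ] [608.5 123.2 100. ]
```

The top picture shows the shaker with back bar at (297,230)–(410,203), blue bar at (320,331)–(436,301) and the plate at (355,264). The tip box stands by the right rail and the beaker by the left one. The side view agrees. The plate at (530,370) on the bench is the look-alike.

View pics/topz.png

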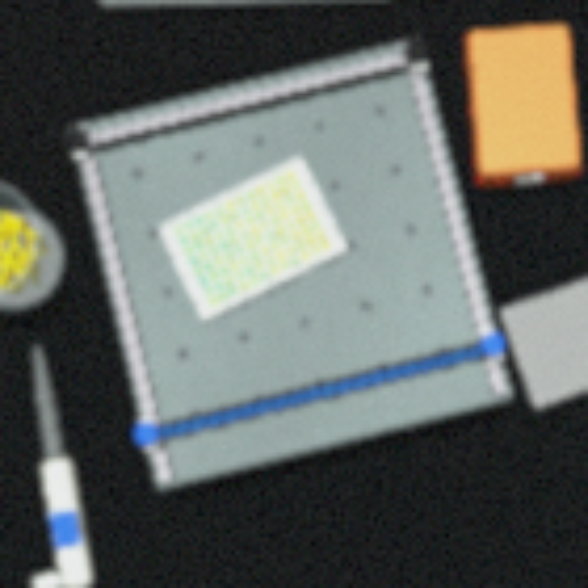

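The zoomed crop (scale 4.2, offset 190,130) shows the platform's front corners at (158,490) and (512,400). The bar runs from (145,434) to (495,345). The plate corners are at (160,228), (302,155), (348,245) and (205,321), about 13° askew.

```bash
cat >> h.py <<'E'
def fit(cal,pts):  # pts: list of (pixel, shaker xyz)
    from scipy.optimize import least_squares
    def w(p,q): c,s=np.cos(p[2]),np.sin(p[2]); return [p[0]+c*q[0]-s*q[1],p[1]+s*q[0]+c*q[1],q[2]]
    f=lambda p:np.ravel([proj(cal,w(p,q))-a for a,q in pts])
    o=least_squares(f,[600,100,.23],x_scale=[100,100,1]); return o.x,o.fun.reshape(-1,2)
E
python3 - <<'E'
from h import *
t=imaging.calibration('top')
Z=lambda a,b:np.array([190+a/4.2,130+b/4.2])
p,res=fit(t,[(Z(158,490),[-150,145,100]),(Z(512,400),[-150,-145,100])])
print('front corners',p.round(3),res.round(2).tolist())
a=onz(t,Z(158,490),100);b=onz(t,Z(512,400),100);print(np.linalg.norm(a-b))
def toS(P,p):
    c,s=np.cos(p[2]),np.sin(p[2]);d=P[:2]-p[:2];return np.array([c*d[0]+s*d[1],-s*d[0]+c*d[1]]).round(1)
for n,xy,z in[('L rail in',(98,155),112),('L rail in f',(158,425),112),('R rail',(413,72),112),('R rail f',(485,335),112),('back L',(90,150),116),('back R',(410,68),116),
 ('bar mid',(320,389),116),('bar L',(145,434),130),('bar R',(495,345),130),('p',(160,228),114),('p',(302,155),114),('p',(348,245),114),('p',(205,321),114)]:
    P=onz(t,Z(*xy),z);print(n,P.round(1),toS(P,p))
E
```

```text
front corners [5.88828e+02 9.56190e+01 2.29000e-01] [[-0.4, 0.1], [0.4, -0.1]]
287.28221976253394
L rail in [676.1 245.7 112. ] [119.1 126.4]
L rail in f [460.7 199.3 112. ] [-101.3  130.1]
R rail [737.2  -5.9 112. ] [ 121.4 -132.5]
R rail f [526.  -57.9 112. ] [ -96.  -135.3]
back L [679.4 251.4 116. ] [123.6 131.1]
back R [739.5  -3.5 116. ] [ 124.2 -130.8]
bar mid [486.   71.8 116. ] [-1.055e+02  1.000e-01]
bar L [453.1 206.6 130. ] [-107.   138.9]
bar R [516.4 -64.7 130. ] [-107.  -139.7]
p [616.  196.4 114. ] [49.4 92. ]
p [671.9  83.3 114. ] [ 78.1 -30.9]
p [599.2  48.1 114. ] [ -0.7 -48.6]
p [541.5 161.4 114. ] [-31.2  74.9]
```

{"fn": "step_arm", "kwargs": {"moves": [[[0,0,0.1],[0.25,-0.25,0],-1],[[0,0,0.2],[0.5,-0.5,0],-1],[[0,0,0.294],[0.75,-0.75,0],-1],[[0,0,0.294],[1,-1,0],-1],[[0,0,0.294],[1,-1,0],-1],[[0,0,0.294],[1,-1,0],-1],[[0,0,0.294],[1,-1,0],-1]]}}

```text
clock: 1.3
eef_pos: [369.3, -287.7, 231.5]
tcp_rot: [-3.141, -0.0, 0.235]
contact_force: [-0.6, -0.5, -0.2]
opening: 0.0
grasp_force: 0.0
```

{"fn": "step_arm", "kwargs": {"moves": [[[0,0,0],[0.2,-0.24,0],-1],[[0,0,0],[0.4,-0.48,0],-1],[[0,0,0],[0.6,-0.72,0],-1],[[0,0,0],[0.815,-1,0],-1],[[0,0,0],[0.815,-1,0],-1],[[0,0,0],[0.815,-1,0],-1]]}}

```text
clock: 1.9
eef_pos: [483.5, -55.6, 231.6]
tcp_rot: [-3.141, -0.002, 0.235]
contact_force: [-0.3, -1.0, 0.9]
opening: -0.002
grasp_force: 0.0
```

{"fn": "step_arm", "kwargs": {"moves": [[[0,0,0],[0,-0.24,0],-1],[[0,0,0],[0,-0.48,0.1],-1],[[0,0,0],[0,-0.755,0.2],-1],[[0,0,0],[0,-0.755,0.3],-1],[[0,0,0],[0,-0.755,0.3],-1],[[0,0,0],[0,-0.755,0.3],-1]]}}

```text
clock: 2.5
eef_pos: [447.0, 87.2, 171.5]
tcp_rot: [3.141, 0.001, 0.232]
contact_force: [0.4, 0.7, 0.8]
opening: 0.001
grasp_force: 0.0
```

Run:
```python
from h import *
im=imaging.grab_frame('wrist'); np.save('w0.npy',im); save('w0.png',im,1.42)
cal=imaging.calibration('wrist');print({k:np.round(v,3).tolist() for k,v in cal.items()}); print(telemetry.sense()['eef_pos'],telemetry.sense()['clock'])
for n in('plate','left_rail','back_bar','bar_mid'):
    print(n,[(np.round(d['xy'],1).tolist(),round(d['conf'],2)) for d in imaging.mark_of('wrist',n)][:3])
```

```text
{'fx': 325.192, 'fy': 325.192, 'cx': 277.717, 'cy': 212.88, 'cam_to_world': [[0.229, 0.92, 0.318, 529.741], [-0.973, 0.216, 0.075, 106.196], [0.001, -0.327, 0.945, 314.844], [0.0, 0.0, 0.0, 1.0]]}
[447.57872058  87.02103064 172.08063394] 2.55
plate [([511.8, 303.8], 0.95)]
left_rail [([125.4, 33.4], 0.75)]
back_bar []
bar_mid [([315.6, 181.5], 0.67)]
```

View pics/w0.png

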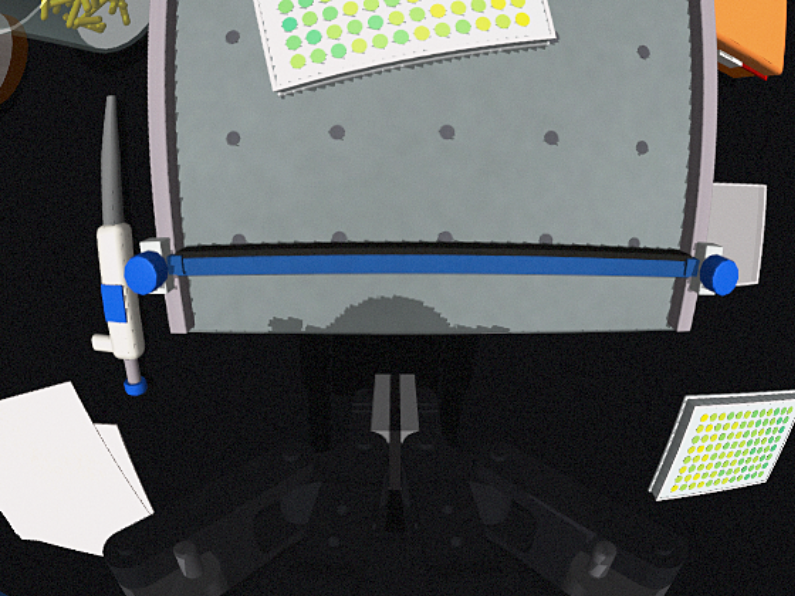

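The wrist picture shows the bar level with the image rows, with its blue body at rows 255–275. The platform front edge is at row 332 and the fingers at (394,400) in front of the bar's middle. The plate's near corners are at (277,92) and (553,40).

```bash
cat >> h.py <<'E'
def wz(cal,xy,z):
    u=np.array([xy[0]-cal['cx'],xy[1]-cal['cy']])/cal['fx']; th=np.hypot(*u); u=u/th*np.sin(th)
    T=np.array(cal['cam_to_world']); d=T[:3,:3]@[u[0],-u[1],-np.cos(th)]; return T[:3,3]+d*(z-T[2,3])/d[2]
def toS(P,p):
    c,s=np.cos(p[2]),np.sin(p[2]);d=P[:2]-np.array(p[:2]);return np.array([c*d[0]+s*d[1],-s*d[0]+c*d[1]]).round(1)
E
python3 - <<'E'
from h import *
c=imaging.calibration('wrist'); p=(589,94.5,.232)
for n,xy,z in[('front',(195,332),100),('front',(400,333),100),('front',(670,331),100),('bar front top L',(190,276),116),('bar front top R',(680,277),116),('bar back top L',(190,255),116),('bar back top R',(680,258),116),('railL in top',(175,180),112),('railR in top',(704,180),112),('railL f',(186,332),112),('railR f',(678,330),112),('platecorner',(277,92),102),('plate corner',(553,40),102)]:
    P=wz(c,np.array(xy)/1.42,z);print(n,P.round(1),toS(P,p))
print(toS(telemetry.sense()['eef_pos'],p))
E
```

```text
front [416.5 190.  100. ] [-145.9  132.6]
front [442.2  82.7 100. ] [-145.6   22.3]
front [476.6 -69.3 100. ] [-147.  -133.6]
bar front top L [453.5 188.8 116. ] [-110.2  122.9]
bar front top R [509.7 -49.4 116. ] [-110.2 -121.8]
bar back top L [463.9 189.8 116. ] [-99.9 121.5]
bar back top R [519.  -45.2 116. ] [-100.2 -119.9]
railL in top [497.2 204.3 112. ] [-64.1 127.9]
railR in top [561.8 -48.6 112. ] [ -59.4 -133. ]
railL f [421.5 190.4 112. ] [-140.9  131.9]
railR f [481.3 -64.8 112. ] [-141.4 -130.3]
platecorner [545.2 165.  102. ] [-26.4  78.7]
plate corner [601.3  46.8 102. ] [  1.  -49.3]
[-139.3   25.4]
```

{"fn": "step_arm", "kwargs": {"moves": [[[0,0,0],[0,0,0.15],-1],[[0,0,0],[0,0,0.28],-1],[[0,0,0],[0,0,0.33],-1],[[0,0,0],[0,0,0.33],-1],[[0,0,0],[0.02,0,0.33],-1],[[0,0,0],[0.05,0,0.33],-1],[[0,0,0],[0.09,0,0.33],-1],[[0,0,0],[0.13,0,0.33],-1]]}}

```text
clock: 3.55
eef_pos: [472.8, 94.2, 105.9]
tcp_rot: [3.142, -0.0, 0.232]
contact_force: [-2.3, -0.6, 1.2]
opening: 0.002
grasp_force: 1.2
```

{"fn": "step_arm", "kwargs": {"moves": [[[0,0,0],[0.04,0,0],-1],[[0,0,0],[0.08,0,0],-1],[[0,0,0],[0.12,0,0],-1],[[0,0,0],[0.16,0,0],-1],[[0,0,0],[0.2,0,0],-1],[[0,0,0],[0.24,0,0],-1],[[0,0,0],[0.28,0,0],-1],[[0,0,0],[0.32,0,0],-1]]}}

```text
clock: 4.35
eef_pos: [534.8, 108.9, 105.2]
tcp_rot: [-3.142, 0.0, 0.232]
contact_force: [-2.2, -0.3, 1.6]
opening: -0.003
grasp_force: 1.4
```

{"fn": "step_arm", "kwargs": {"moves": [[[0,0,0],[0.03,0,0],-1],[[0,0,0],[0.06,0,0],-1],[[0,0,0],[0.09,0,0],-1],[[0,0,0],[0.12,0,0],-1],[[0,0,0],[0.15,0,0],-1],[[0,0,0],[0.18,0,0],-1],[[0,0,0],[0.21,0,0],-1],[[0,0,0],[0.21,0,0],-1]]}}

```text
clock: 5.15
eef_pos: [576.4, 118.6, 105.4]
tcp_rot: [3.141, -0.002, 0.232]
contact_force: [0.1, -0.1, 0.3]
opening: 0.001
grasp_force: 0.0
```

Run:
```python
from h import *
im=imaging.grab_frame('wrist'); np.save('w1.npy',im); save('w1.png',im,1.42)
s=telemetry.sense();print(toS(s['eef_pos'],(589,94.5,.232)),s['contact_force'],s['clock'])
import pickle;pickle.dump(imaging.calibration('wrist'),open('c1.pkl','wb'))
```

```text
[-7.  26.3] [1.09968614 0.74866269 0.025638  ] 5.2
```

View pics/w1.png

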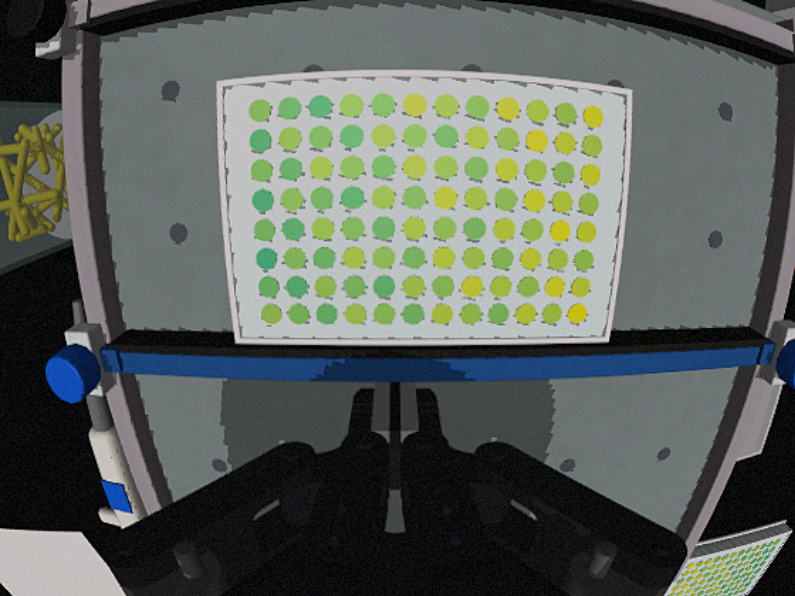

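The plate now stands square on the rubber strip, its corners at (217,82), (632,91), (608,342) and (235,342). A gap remains to the back bar at row ~20 and to the left rail at x~85.

Run:
```python
from h import *
import pickle;c=pickle.load(open('c1.pkl','rb'));p=(589,94.5,.232)
for n,xy,z in[('BL',(217,82),114.4),('BR',(632,91),114.4),('FR',(608,342),114.4),('FL',(235,342),114.4),('bar front top',(394,380),116),('bar front top',(600,378),116),('back bar front bottom L',(103,40),100),('back bar R',(776,68),100),('railL in bot',(112,240),100)]:
    print(n,toS(wz(c,np.array(xy)/1.42,z),p))
```

```text
BL [100.   78.5]
BR [100.  -47.2]
FR [ 16.7 -47.1]
FL [17.3 78.7]
bar front top [ 5.  26.2]
bar front top [  3.7 -45.8]
back bar front bottom L [126.  130.8]
back bar R [ 126.3 -128.3]
railL in bot [ 50.7 131.1]
```

{"fn": "step_arm", "kwargs": {"moves": [[[0,0,0],[0.03,0,0],-1],[[0,0,0],[0.06,0,0],-1],[[0,0,0],[0.085,0,0],-1],[[0,0,0],[0.105,0,0],-1],[[0,0,0],[0.11,0,0],-1],[[0,0,0],[0.11,0,0],-1],[[0,0,0],[0.06,0,0],-1],[[0,0,0],[0,0,-0.1],-1]]}}

```text
clock: 6.0
eef_pos: [573.2, 118.1, 123.4]
tcp_rot: [-3.141, 0.003, 0.232]
contact_force: [0.6, -0.8, 0.2]
opening: -0.006
grasp_force: 0.0
```

{"fn": "step_arm", "kwargs": {"moves": [[[0,0,0],[0,0,-0.25],-1],[[0,0,0],[0.05,0.2,-0.25],-1],[[0,0,0],[0.2,0.4,-0.25],-1],[[0,0,0],[0.4,0.58,-0.25],-1],[[0,0,0],[0.43,0.58,-0.25],-1],[[0,0,0],[0.43,0.58,-0.25],-1]]}}

```text
clock: 6.6
eef_pos: [686.2, 24.6, 175.0]
tcp_rot: [-3.141, -0.001, 0.23]
contact_force: [0.2, 0.4, 0.4]
opening: 0.002
grasp_force: 0.0
```

Run:
```python
from h import *
im=imaging.grab_frame('wrist'); c=imaging.calibration('wrist'); save('w2.png',im,1.42)
s=telemetry.sense();print(toS(s['eef_pos'],(589,94.5,.232)),s['eef_pos'],s['contact_force'],s['clock'],s['tcp_rot'])
import pickle;pickle.dump(c,open('c2.pkl','wb'))
```

```text
[ 77.3 -89.3] [684.79533078  25.3396602  174.78850203] [-0.61361675  0.49267323 -0.76633293] 6.65 [-3.14106238e+00  8.12621376e-04  2.31288086e-01]
```

View pics/w2.png

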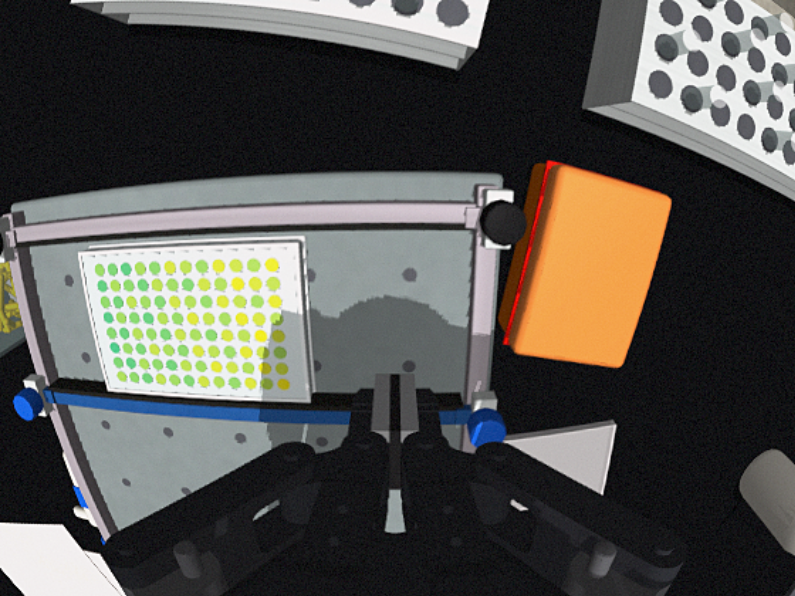

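The plate is square, with a small gap to the back bar. The fingers stand to its right at (394,400), and the plate's right side is at x≈307.

{"fn": "step_arm", "kwargs": {"moves": [[[0,0,0],[0,0,0.15],-1],[[0,0,0],[0,0,0.28],-1],[[0,0,0],[0,0,0.345],-1],[[0,0,0],[0,0,0.345],-1],[[0,0,0],[0,-0.03,0.345],-1],[[0,0,0],[0,-0.07,0.345],-1],[[0,0,0],[0,-0.11,0.345],-1],[[0,0,0],[0,-0.14,0.345],-1]]}}

```text
clock: 7.45
eef_pos: [679.2, 53.6, 107.2]
tcp_rot: [3.142, -0.001, 0.232]
contact_force: [-0.3, -0.7, 0.1]
opening: 0.002
grasp_force: 0.0
```

{"fn": "step_arm", "kwargs": {"moves": [[[0,0,0],[0,-0.025,0],-1],[[0,0,0],[0,-0.05,0],-1],[[0,0,0],[0,-0.075,0],-1],[[0,0,0],[0,-0.1,0],-1],[[0,0,0],[0,-0.125,0],-1],[[0,0,0],[0,-0.15,0],-1],[[0,0,0],[0,-0.175,0],-1],[[0,0,0],[0,-0.2,0],-1]]}}

```text
clock: 8.25
eef_pos: [670.4, 91.4, 106.8]
tcp_rot: [3.141, -0.001, 0.232]
contact_force: [0.9, -3.9, 5.8]
opening: 0.0
grasp_force: 2.9
```

Run:
```python
from h import *
import pickle;c=pickle.load(open('c2.pkl','rb'));p=(589,94.5,.232)
for n,xy,z in[('BL',(79,250),114.4),('BR',(304,238),114.4),('FR',(309,400),114.4),('FL',(109,388),114.4),('backbar front top',(250,232),116),('rail',(32,290),112)]:
    print(n,toS(wz(c,np.array(xy)/1.42,z),p))
s=telemetry.sense();print(toS(s['eef_pos'],p),s['contact_force'])
```

```text
BL [121.   78.3]
BR [122.2 -48.7]
FR [ 37.9 -45.4]
FL [38.3 78.1]
backbar front top [126.  -23.7]
rail [ 98.5 125.2]
[ 78.5 -21.7] [ 0.89998604 -3.85438646  5.80438173]
```

Run:
```python
from h import *
im=imaging.grab_frame('wrist'); c=imaging.calibration('wrist'); save('w3.png',im,1.42)
s=telemetry.sense();print(toS(s['eef_pos'],(589,94.5,.232)),s['eef_pos'],s['contact_force'],s['clock'],s['tcp_rot'])
import pickle;pickle.dump(c,open('c3.pkl','wb'))
```

```text
[ 78.5 -21. ] [670.19023771  92.10397922 106.80765104] [ 1.11728245 -2.77912508  4.98279399] 8.3 [ 3.14133397e+00 -1.02351020e-03  2.31939302e-01]
```

View pics/w3.png

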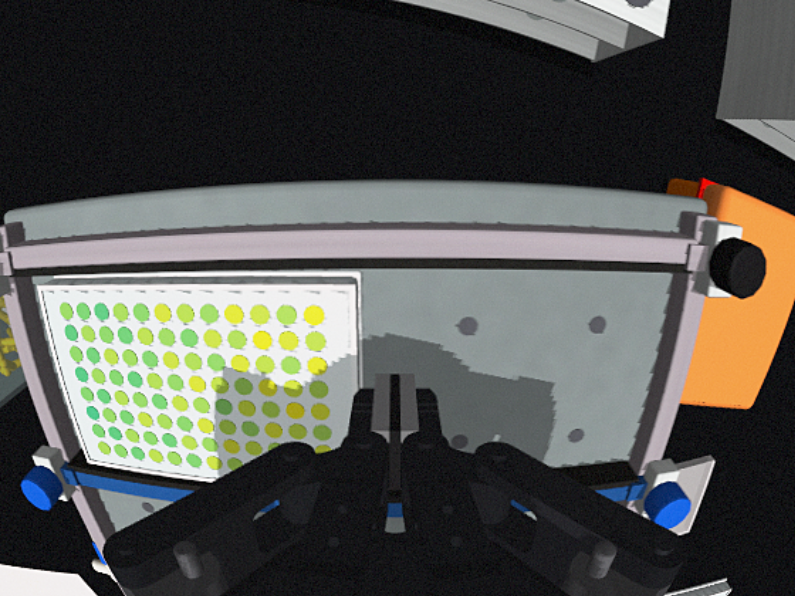

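The plate is square and nearly on the left rail. Its right edge is at (361,272) against the finger, and its back-left corner is at (38,287).

Run:
```python
from h import *
import pickle;c=pickle.load(open('c3.pkl','rb'));p=(589,94.5,.232)
for n,xy,z in[('BL top',(38,287),114.4),('BR top',(348,283),114.4),('BL bot',(51,275),102),('BR outer',(361,272),102),('FL',(90,462),114.4),('rail bottom',(43,290),100),('rail top',(22,290),112),('backbar bottom',(400,266),100)]:
    print(n,toS(wz(c,np.array(xy)/1.42,z),p),toS(wz(c,np.array(xy)/1.42,114.4),p))
```

```text
BL top [122.4 116. ] [122.4 116. ]
BR top [122.3  -7. ] [122.3  -7. ]
BL bot [123.7 119. ] [126.9 107.2]
BR outer [122.4 -10.2] [125.8 -11.1]
FL [ 40.2 115.6] [ 40.2 115.6]
rail bottom [116.7 127.7] [121.1 113.4]
rail top [120.6 128.8] [121.3 126.2]
backbar bottom [123.9 -23.1] [127.7 -22.9]
```

{"fn": "step_arm", "kwargs": {"moves": [[[0,0,0],[0,-0.01,0],-1],[[0,0,0],[0,-0.02,0],-1],[[0,0,0],[0,-0.03,0],-1],[[0,0,0],[0,-0.03,0],-1]]}}

```text
clock: 8.7
eef_pos: [668.9, 97.4, 106.8]
tcp_rot: [3.141, -0.001, 0.232]
contact_force: [1.1, -3.1, 4.5]
opening: -0.004
grasp_force: 2.2
```

{"fn": "step_arm", "kwargs": {"moves": [[[0,0,0],[0,-0.008,0],-1],[[0,0,0],[0,-0.016,0],-1],[[0,0,0],[0,-0.02,0],-1],[[0,0,0],[0,-0.02,0],-1]]}}

```text
clock: 9.1
eef_pos: [668.0, 101.1, 106.7]
tcp_rot: [3.141, -0.001, 0.232]
contact_force: [2.0, -2.3, 6.1]
opening: -0.003
grasp_force: 2.5
```

{"fn": "step_arm", "kwargs": {"moves": [[[0,0,0],[0,-0.005,0],-1],[[0,0,0],[0,-0.01,0],-1],[[0,0,0],[0,-0.01,0],-1]]}}

```text
clock: 9.4
eef_pos: [667.5, 103.1, 106.8]
tcp_rot: [3.141, -0.001, 0.232]
contact_force: [1.1, -2.9, 5.4]
opening: -0.001
grasp_force: 2.5
```

{"fn": "step_arm", "kwargs": {"moves": [[[0,0,0],[0,-0.005,0],-1],[[0,0,0],[0,-0.01,0],-1],[[0,0,0],[0,-0.01,0],-1]]}}

```text
clock: 9.7
eef_pos: [667.1, 104.9, 106.7]
tcp_rot: [3.141, -0.001, 0.232]
contact_force: [1.9, -4.5, 3.9]
opening: -0.004
grasp_force: 2.8
```

{"fn": "step_arm", "kwargs": {"moves": [[[0,0,0],[0,-0.005,0],-1],[[0,0,0],[0,-0.01,0],-1],[[0,0,0],[0,-0.01,0],-1]]}}

```text
clock: 10.0
eef_pos: [667.2, 105.4, 106.8]
tcp_rot: [3.139, -0.001, 0.232]
contact_force: [2.7, -10.3, 5.4]
opening: 0.002
grasp_force: 5.9
```

Run:
```python
from h import *
im=imaging.grab_frame('wrist'); c=imaging.calibration('wrist'); save('w4.png',im[150:350,:320],2.5)
s=telemetry.sense();print(toS(s['eef_pos'],(589,94.5,.232)),s['eef_pos'],s['contact_force'],s['clock'])
import pickle;pickle.dump(c,open('c4.pkl','wb'))
```

```text
[78.6 -7.3] [667.21362118 105.44006996 106.80978828] [  2.72093438 -10.68894694   4.07177523] 10.05
```

View pics/w4.png

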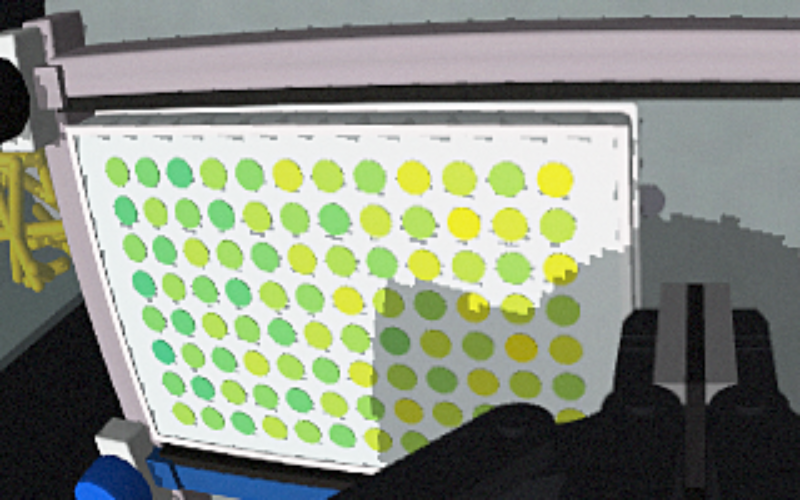

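The plate's left side lies on the left rail all along (crop x 75–155), with a narrow dark gap left at the back bar. The contact force has jumped to 10 N, so it is snug.

{"fn": "step_arm", "kwargs": {"moves": [[[0,0,0],[0,0.03,0],-1],[[0,0,0],[0,0.06,0],-1],[[0,0,0],[0,0.06,-0.2],-1],[[0,0,0],[0,0.06,-0.25],-1],[[0,0,0],[-0.2,0,-0.25],-1],[[0,0,0],[-0.42,-0.19,-0.25],-1],[[0,0,0],[-0.42,-0.19,-0.25],-1],[[0,0,0],[-0.42,-0.19,-0.25],-1]]}}

```text
clock: 10.85
eef_pos: [574.4, 125.5, 156.3]
tcp_rot: [-3.141, 0.001, 0.233]
contact_force: [0.8, -0.7, 0.3]
opening: -0.004
grasp_force: 0.0
```

{"fn": "step_arm", "kwargs": {"moves": [[[0,0,0],[0,0,0.15],-1],[[0,0,0],[0,0,0.24],-1],[[0,0,0],[0,0,0.25],-1],[[0,0,0],[0,0,0.25],-1],[[0,0,0],[0.03,0,0.25],-1],[[0,0,0],[0.06,0,0.25],-1],[[0,0,0],[0.08,0,0.25],-1],[[0,0,0],[0.09,0,0.25],-1]]}}

```text
clock: 11.65
eef_pos: [594.2, 129.1, 106.8]
tcp_rot: [3.142, -0.001, 0.232]
contact_force: [0.1, -0.6, -0.4]
opening: 0.002
grasp_force: 0.0
```

Run:
```python
from h import *
s=telemetry.sense();print(toS(s['eef_pos'],(589,94.5,.232)),s['eef_pos'],s['contact_force'],s['clock'])
```

```text
[13.  32.4] [594.24353707 129.05180797 106.82600812] [ 0.0979857  -0.64976698 -0.41620647] 11.65
```

{"fn": "step_arm", "kwargs": {"moves": [[[0,0,0],[0.005,0,0],-1],[[0,0,0],[0.01,0,0],-1],[[0,0,0],[0.015,0,0],-1],[[0,0,0],[0.02,0,0],-1],[[0,0,0],[0.02,0,0],-1]]}}

```text
clock: 12.15
eef_pos: [596.7, 129.7, 106.2]
tcp_rot: [-3.142, 0.001, 0.232]
contact_force: [-2.6, -0.8, 1.4]
opening: -0.001
grasp_force: 1.2
```

{"fn": "step_arm", "kwargs": {"moves": [[[0,0,0],[0.005,0,0],-1],[[0,0,0],[0.01,0,0],-1],[[0,0,0],[0.01,0,0],-1]]}}

```text
clock: 12.45
eef_pos: [599.0, 130.2, 106.2]
tcp_rot: [-3.142, 0.0, 0.232]
contact_force: [-3.9, -0.5, 0.7]
opening: -0.003
grasp_force: 1.1
```

{"fn": "step_arm", "kwargs": {"moves": [[[0,0,0],[0.005,0,0],-1],[[0,0,0],[0.01,0,0],-1],[[0,0,0],[0.01,0,0],-1]]}}

```text
clock: 12.75
eef_pos: [600.2, 130.5, 106.2]
tcp_rot: [-3.142, 0.002, 0.232]
contact_force: [-5.7, -0.4, 4.0]
opening: -0.005
grasp_force: 2.9
```

{"fn": "step_arm", "kwargs": {"moves": [[[0,0,0],[0.005,0,0],-1],[[0,0,0],[0.008,0,0],-1],[[0,0,0],[0.008,0,0],-1]]}}

```text
clock: 13.05
eef_pos: [600.2, 130.5, 106.1]
tcp_rot: [-3.142, 0.005, 0.232]
contact_force: [-11.1, -1.7, 8.8]
opening: -0.0
grasp_force: 5.9
```

The bar has stalled against the plate at 11 N. I'll back off and check.

{"fn": "step_arm", "kwargs": {"moves": [[[0,0,0],[0.005,0,0],-1],[[0,0,0],[0.005,0,0],-1],[[0,0,0],[-0.03,0,0],-1],[[0,0,0],[-0.1,0,0],-1],[[0,0,0],[-0.15,0,-0.2],-1],[[0,0,0],[-0.15,0,-0.4],-1],[[0,0,0],[-0.15,0,-0.4],-1],[[0,0,0],[-0.15,0,-0.4],-1]]}}

```text
clock: 13.85
eef_pos: [574.6, 124.4, 187.6]
tcp_rot: [3.141, -0.004, 0.232]
contact_force: [-0.5, 0.4, -0.3]
opening: 0.0
grasp_force: 0.0
```

Run:
```python
from h import *
im=imaging.grab_frame('wrist'); c=imaging.calibration('wrist'); save('w5.png',im,1.42)
s=telemetry.sense();print(s['eef_pos'],s['contact_force'],s['clock'])
import pickle;pickle.dump(c,open('c5.pkl','wb'))
```

```text
[573.68572652 124.18051353 186.23996286] [-0.00654469  0.61029784  0.39460096] 13.9
```

View pics/w5.png

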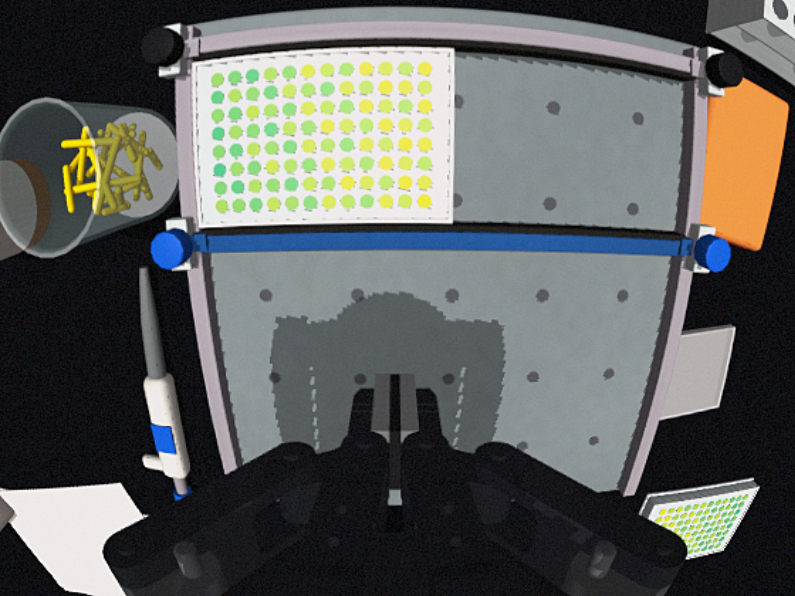

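The plate stands between the bars with its left edge at x≈196–201, beside the left rail. I'll measure the gaps.

Run:
```python
from h import *
import pickle;c=pickle.load(open('c5.pkl','rb'));p=(589,94.5,.232)
for n,xy,z in[('BL',(194,64),114.4),('BR',(454,49),114.4),('FR',(453,222),114.4),('FL',(203,225),114.4),('railtop L',(189,130),112),('railtop R',(695,130),112),('backbar fronttop',(560,62),116),('bar fronttop',(420,251),116),('bar fronttop',(600,254),116),('bar fronttop',(250,249),116)]:
    print(n,toS(wz(c,np.array(xy)/1.42,z),p))
im=cv2.imread('pics/w5.png'); cv2.imwrite('pics/w5z.png',cv2.resize(im[30:240,150:300],None,fx=2.8,fy=2.8,interpolation=cv2.INTER_CUBIC))
```

```text
BL [123.5 128.5]
BR [124.   5.]
FR [42.1  4.5]
FL [ 42.8 127.2]
railtop L [ 90.7 132.8]
railtop R [  98.3 -128. ]
backbar fronttop [121.7 -45.4]
bar fronttop [28.3 20. ]
bar fronttop [ 28.5 -71.8]
bar fronttop [ 30.2 102.4]
```

View pics/w5z.png

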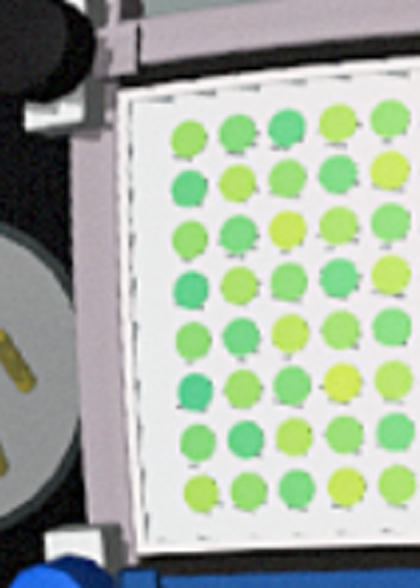

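{"fn": "step_arm", "kwargs": {"moves": [[[0,0,0],[0.2,0.15,0],-1],[[0,0,0],[0.4,0.29,0],-1],[[0,0,0],[0.44,0.29,0],-1],[[0,0,0],[0.44,0.29,0.2],-1],[[0,0,0],[0.44,0.29,0.37],-1],[[0,0,0],[0.44,0.29,0.4],-1],[[0,0,0],[0.44,0.29,0.4],-1],[[0,0,0],[0.44,0.27,0.4],-1]]}}

```text
clock: 14.7
eef_pos: [672.2, 91.8, 107.3]
tcp_rot: [3.141, -0.001, 0.232]
contact_force: [0.8, -0.4, 0.0]
opening: 0.002
grasp_force: 0.0
```

Run:
```python
from h import *
s=telemetry.sense();print(toS(s['eef_pos'],(589,94.5,.232)),s['eef_pos'],s['contact_force'],s['clock'])
```

```text
[ 80.3 -21.7] [672.17115789  91.81772715 107.31883913] [ 0.78262679 -0.42785889  0.01848323] 14.7
```

Contact is expected near y −8, so I go 12 mm first and then creep.

{"fn": "step_arm", "kwargs": {"moves": [[[0,0,0],[0,-0.025,0],-1],[[0,0,0],[0,-0.05,0],-1],[[0,0,0],[0,-0.06,0],-1],[[0,0,0],[0,-0.065,0],-1],[[0,0,0],[0,-0.065,0],-1]]}}

```text
clock: 15.2
eef_pos: [668.5, 104.7, 106.6]
tcp_rot: [3.142, -0.0, 0.232]
contact_force: [-1.3, -0.0, 0.0]
opening: -0.0
grasp_force: 0.0
```

{"fn": "step_arm", "kwargs": {"moves": [[[0,0,0],[0,-0.005,0],-1],[[0,0,0],[0,-0.01,0],-1],[[0,0,0],[0,-0.01,0],-1]]}}

```text
clock: 15.5
eef_pos: [668.2, 105.5, 106.4]
tcp_rot: [3.14, -0.0, 0.232]
contact_force: [2.3, -5.4, 0.5]
opening: 0.0
grasp_force: 2.3
```

{"fn": "step_arm", "kwargs": {"moves": [[[0,0,0],[0,-0.005,0],-1],[[0,0,0],[0,-0.01,0],-1],[[0,0,0],[0,-0.01,0],-1]]}}

```text
clock: 15.8
eef_pos: [668.2, 105.9, 106.4]
tcp_rot: [3.138, -0.0, 0.232]
contact_force: [2.9, -11.6, 0.4]
opening: -0.002
grasp_force: 5.8
```

Run:
```python
from h import *
s=telemetry.sense();print(toS(s['eef_pos'],(589,94.5,.232)),s['eef_pos'],s['contact_force'],s['clock'])
```

```text
[79.7 -7.1] [668.16223999 105.86821882 106.35618969] [  2.86494836 -11.59817589   0.42427444] 15.8
```

The stop is at the same place with the same force, so the plate is snug left. Retreat and hand in.

{"fn": "step_arm", "kwargs": {"moves": [[[0,0,0],[0,0.03,0],-1],[[0,0,0],[0,0.1,0],-1],[[0,0,0],[0,0.1,-0.2],-1],[[0,0,0],[0,0.1,-0.4],-1],[[0,0,0],[0,0.1,-0.5],-1],[[0,0,0],[0,0.1,-0.5],-1],[[0,0,0],[0,0.1,-0.5],-1]]}}

```text
clock: 16.5
eef_pos: [672.1, 88.5, 206.3]
tcp_rot: [-3.141, -0.0, 0.232]
contact_force: [-0.5, -0.3, -0.5]
opening: 0.002
grasp_force: 0.0
```

Run:
```python
from h import *
s=telemetry.sense();print(s['eef_pos'],s['contact_force'],s['clock'])
print(r.sign_off())
```

```text
[672.13513902  88.47429011 206.26551522] [-0.50390903 -0.30390512 -0.49588556] 16.5
the job is handed in; nothing more can be done
None
```

The plate is clamped square between the blue bar and the back bar and snug on the left rail, done by pushing only; I handed the job in at 16.5 s, the arm clear of everything, but the hand-in returned no verdict.

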